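Stop the polishing lathe, lower its splash shield, and release the stop

ROBOT

A 6-joint arm with a two-finger parallel gripper is mounted at the origin on a cart in front of the work surface, level with it; the furniture and walls round the work are solid. World frame = base frame: x ahead of the robot, y to its left, z up, the work surface at z = 0. Lengths are in m, angles in rad, forces in N, time in s.
With the tool pointing down it reaches from about 0.325 to 0.85 m from the base axis. Payload 15.5 kg.
Tool frame: the origin (TCP) lies midway between the tips of the shut fingers; the grasp point (between the pads) lies 19 mm behind it; z points along the fingers, y is the line along which they close (so a half turn about z gives the same grasp; the last joint's range is limited). The gripper opens to 91 mm and grips with 3 to 60 N. Pads are 32 mm wide; open, the fingers measure 118 mm over their backs; the gripper's body (76 mm by 178 mm) begins 60 mm behind the grasp point.
Start: joints at [1.123, 0.494, 1.345, -0, 1.302, -0.096], TCP at [0.216, 0.587, 0.214] pointing down, gripper open.
Joint ranges: [-2.91, 2.91], [-0.82, 2.16], [0.22, 2.67], [-1.22, 4.37], [0.12, 2.79], [-3.08, 3.08]. Speed limits (rad/s): [1.89, 1.89, 2.57, 3.01, 3.01, 3.01].

INTERFACE

Orientations are given as a 3x3 rotation matrix whose columns are the frame's x, y, z axes.
In Python, from station import env gives the robot as it stands. The module is installed in compiled form; this text tells all that it offers.
- The arm moves only by the tool send_rows, never from a script. Its argument "moves" is a list of rows, each an object with "claw": the closure, from -1 (fully open) to 1 (shut); "delta_pos": the shift along the tool's x, y, z normalised to -1 to 1, where 1 is 0.02 m, a list of three; "roll": the turn about the tool's z normalised to -1 to 1, where 1 is 8 degrees. In form: [{"claw": claw, "delta_pos": [dx, dy, dz], "roll": roll}, ...]. A call has 1 to 20 rows; each row shifts and turns the commanded pose from where the row before left it, along the tool's axes as they then stand; what a row does not reach is not made up. A row lasts 1/10 s, in which the tool goes at most 50 mm and 8.59 degrees, less where a joint would pass 70% of its speed; a pose out of reach is approached as far as the arm can. A call with a number of a shift or a turn outside -1 to 1 is refused whole. A call with a gripper value outside its range is refused whole. The fingers move at their own pace and stop on an object; "squeeze" is the grip in N (left out, the last holds). Time passes only in rows, so rows that do not move let the fingers close. It gives the time, the measured TCP pose, the force, the opening and the grip force at its end, in the units of the state.
- env.observe(): the state, without advancing time (a new reading comes with each control period).
- env.read_camera(name): name is "side" or "top" or "wrist"; returns the picture (480x640x3 uint8, red, green, blue); there is no depth.
- env.get_calibration(name): a dict with "fx", "fy", "cx", "cy" (pixels), "k1" (the pictures are not rectified: a ray, as slopes to the right and down, at radius r is drawn at 1 + k1 r^2 times it, then the intrinsics apply), "world_to_cam" (4x4, takes a point from world to camera coordinates). Camera axes: x right, y up, looking along -z (the intrinsics and any distortion apply to the point x, -y, -z); pixel columns grow to the right and rows downward; lengths in m; the calibration is good to about 2 mm. A picture is of the moment at which its call begins: read the wrist's pose just before it. get_calibration takes no time and is no camera call; for the wrist camera it gives the pose at the moment of the call.
- env.hand_in(): hands the job in; it is judged then, once.
The state is a dict: "t": time; "q": joint angles; "qvel": joint speeds; "tau": joint torques, N m; "ee_pos": TCP position; "tool_rot": TCP orientation; "wrist_force": force on the tool from outside, world axes, zero at the start; "wrist_torque": the same for the moment, N m; "width": opening from 0.0 (shut) to 1.0 (fully open); "grasp_force": force on a finger pad.
Only numpy, scipy, OpenCV 4.12 (cv2) and the standard library are available. Lean on these libraries where they do the work, as an engineer would, in place of code of your own. Each camera call takes 0.05 s, during which the arm holds its last target. There are 200 camera calls.

TASK

The polishing lathe has been left with its splash shield up: make it safe, then ready for use, with the fingertips only. Press the red emergency stop in until it latches and let go of it; while it is latched, push the splash shield all the way down by its orange tab; then push one of the stop's lobes round clockwise until the stop springs fully out, and take the hand away. Grip nothing, be gentle with the stop and the shield, and leave the loose things on the bench where they are.

Things in the scene. Friction and masses are not known exactly. Their poses are not given: they have to be found in the camera images.
- stop_top (a point): Centre of the flat top of the red emergency stop's head, on its axis; z up. Moves down and turns with the head. The head: a hub 48 mm in diameter and 21 mm high with three rounded lobes (17 mm wide and thick, mid-height 11 mm below this point) out to 40 mm from the axis, along this frame's -x and at 120 degrees either side. White arrows show the turning direction (clockwise from above)
- stop_stem (a joint): How far the head is pressed in, m: 0 out, latches at about 0.007, end of travel 0.0095. Pressing takes about 4 N at first, rising to about 9 N at the click and 12 N at the end of travel; it clicks in by 0.0075 and, let go, stays in at about 0.007. Never push or squeeze it with more than 30 N
- stop_head (a joint): Turn of the head, rad, clockwise from above positive, 0 to 0.75. A weak spring (about 2 N at a lobe) brings it back to 0. Turned past about 0.57 while latched, the latch lets go and the head springs out 7 mm
- stop_station: Yellow box of the emergency stop, screwed to the bench: 84 x 84 mm, top 57 mm above the bench, black collar 54 mm wide to 60 mm; the head above it spans 78 to 99 mm when out. Origin: centre of the underside, under the stop's axis; z up. A bolted foot flange is 106 x 92 mm; lead at +x
- splash_shield (a joint): Shield angle, rad: 0 fully down (rests on the hood), grows as it is raised, up to 1.25; at the start 0.8 to 1.2. A stiff hinge holds it at any angle; about 2 N at the tab moves it
- shield_tab (a point): Middle of the upper face of the orange tab (34 mm deep, 74 mm wide, 5 mm thick) on the free edge of the clear, black-framed shield, 16 mm beyond its edge; moves with the shield. Its frame has y along the hinge; z is the tab's upper face normal. Tab and shield form a trough that opens upward
- shield_hinge (a point): Middle of the shield's hinge line, 200 mm above the bench, at the hood's top front edge; y along the hinge. With the shield down the tab point lies 91 mm in front (-x) of it and 91 mm below, the tab is level (outer end 107 mm in front) and the shield's outer face slopes at 54 degrees from 7 mm in front and 5 mm above the hinge to the trough's corner 78 mm in front and 91 mm below; positive shield angle turns it about +y
- lathe: Polishing lathe, fixed: white dust hood 225 x 188 mm, 205 mm high, brush wheel inside, blue motor at its +y side to y = +290 mm. Origin: on the bench under the hood's centre; front is -x
- cast: Loose plaster jaw cast, 53 x 71 x 27 mm; origin: centre of its underside. Leave alone
- bench_brush: Loose wooden bench brush, 46 x 185 x 17 mm; origin: centre of its underside. Leave alone
- felt_wheel: Loose cream felt wheel, 51 mm across, 14 mm high; origin: centre of its underside. Leave alone
- grind_disc: Loose red-brown disc, 39 mm across, 10 mm high; origin: centre of its underside. Leave alone
- crucible: Loose beige ceramic crucible, 51 mm across, 40 mm high; origin: centre of its underside. Leave alone
- separator: Loose brown dropper bottle, 33 mm across, 102 mm high; origin: centre of its underside. Leave alone

How it is judged:
On the way, in this order (a step that is already met when the one before it is completed fails the run):
1. the stop is pressed in, latched and let go, the shield still up (value of joint stop_stem above 0.005 m and contact force between the fingers and stop_head below 0.2 N and value of joint splash_shield above 0.5 rad), for 0.2 s.
2. the shield is all the way down while the stop is latched (value of joint splash_shield below 0.06 rad and value of joint stop_stem above 0.005 m), for 0.2 s.
3. the stop is turned and springs out, the shield down (value of joint stop_stem below 0.0015 m and value of joint splash_shield below 0.06 rad), for 0.2 s.
At the end, for the whole second after the job is handed in: The stop is fully out (within 1.5 mm) and turned back (within 0.1 rad), the splash shield is down (within 0.06 rad), and every loose thing is within 20 mm of where it stood (all of step 3 and value of joint stop_head below 0.1 rad and distance of each of cast, bench_brush, felt_wheel, grind_disc, crucible, separator from where it was at the start of the episode below 0.02 m); the robot touches nothing.
It fails at once if the stop pinched or hammered (fingers press it with more than 30 N) (contact force between the fingers and stop_head above 30 N).
It fails at once if the shield pinched or slammed (fingers press it with more than 30 N) (contact force between the fingers and splash_shield above 30 N).
It fails at once if a loose thing shoved or lifted by more than 20 mm (distance of any of cast, bench_brush, felt_wheel, grind_disc, crucible, separator from where it was at the start of the episode above 0.02 m).
It also fails if it takes over 72 s, if anything falls off the work surface, if the arm or the gripper's body presses on something with over 40 N, if the wrist force passes 120 N, or if a joint passes its speed limit or range.

## Working session

There is one attempt and no reset: what is moved stays moved. The work goes in short steps, Python scripts to look and compute and a tool call to move; the robot and the scene stay as the last step left them, time stands still between calls to the robot, and variables do not carry over. Pictures are saved under pics/ and viewed, at most 10 in all, crops included, and the job is handed in when it is done.

Besides the shell and the picture viewer there is one more tool, called after "Request:" in YAML: its name, and indented under it one key for each argument. send_rows: Moves the arm, as the interface text tells. Scaled input: -1 to 1 covers 0.02 m each way for a shift and 8 degrees each way for a turn. Its arguments: {"type":"object","properties":{"moves":{"type":"array"},"squeeze":{"type":"number"}},"required":["moves"]}

```bash
mkdir -p pics; cat > h.py <<'E'
import numpy as np, cv2
from station import env
def cal(n):
    c=env.get_calibration(n); return c
def proj(c,P):
    P=np.atleast_2d(P); W=np.array(c["world_to_cam"]); p=P@W[:3,:3].T+W[:3,3]
    u=p[:,0]/-p[:,2]; v=-p[:,1]/-p[:,2]; s=1+c["k1"]*(u*u+v*v)
    return np.c_[c["fx"]*u*s+c["cx"], c["fy"]*v*s+c["cy"]]
def ray(c,px):
    K=np.array([[c["fx"],0,c["cx"]],[0,c["fy"],c["cy"]],[0,0,1.]])
    u,v=cv2.undistortPoints(np.array([[px]],float),K,np.array([c["k1"],0,0,0.]))[0,0]
    # drawn at 1+k1 r^2 -> standard opencv model
    W=np.array(c["world_to_cam"]); R=W[:3,:3]; o=-R.T@W[:3,3]; return o,R.T@np.array([u,-v,-1])
def onz(c,px,z):
    o,d=ray(c,px); return o+d*(z-o[2])/d[2]
E
python3 - <<'E'
from h import *
o=env.observe(); print(o["t"],o["ee_pos"],o["tool_rot"],o["width"])
for n in("side","top"):
    cv2.imwrite(f"pics/{n}0.png",env.read_camera(n)[:,:,::-1]); c=cal(n); W=np.array(c["world_to_cam"]); print(n,c["fx"],c["k1"],-W[:3,:3].T@W[:3,3],-W[2,:3])
E
```

```text
0.0 [0.21576744 0.58613743 0.21333255] [[-9.38415305e-01  3.45508893e-01 -5.65267740e-04]
 [ 3.45509328e-01  9.38414627e-01 -1.13704473e-03]
 [ 1.37596450e-04 -1.26232545e-03 -9.99999194e-01]] 1.000312892491468
side 515.5534722541379 0.045273330964493465 [ 0.19381344 -0.835642    1.04149111] [ 0.24976783  0.66484121 -0.7039902 ]
top 479.8914736352256 0.023045603981420793 [0.36628518 0.02514093 1.20640234] [ 0.1404642   0.00970667 -0.99003818]
```

View pics/top0.png

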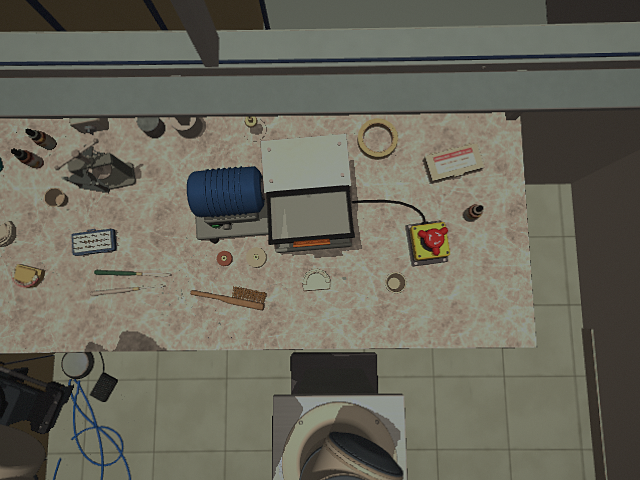

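View pics/side0.png

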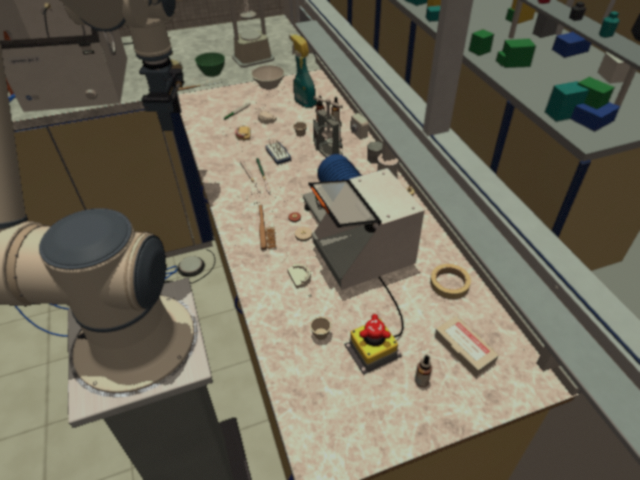

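The top view shows the stop near (433,238), the shield and orange tab near (310,243), the cast near (316,280) and the crucible near (396,283). The side view shows the stop at about (375,330) and the raised shield at about (345,205). I'll zoom in on both.

```bash
python3 - <<'E'
import cv2,numpy as np
t=cv2.imread("pics/top0.png");s=cv2.imread("pics/side0.png")
f=lambda im,x,y,w,h,k:cv2.resize(im[y:y+h,x:x+w],None,fx=k,fy=k,interpolation=cv2.INTER_CUBIC)
a=np.vstack([f(t,400,205,66,50,6),f(t,250,125,110,50+0,3.6)[:, :396] if 0 else cv2.resize(t[180:255,255:360],(396,283))])
b=np.vstack([f(s,335,305,66,50,6),cv2.resize(s[170:260,295:421],(396,283))])
cv2.imwrite("pics/z0.png",np.hstack([a,b]))
E
```

```text
(no output)
```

View pics/z0.png

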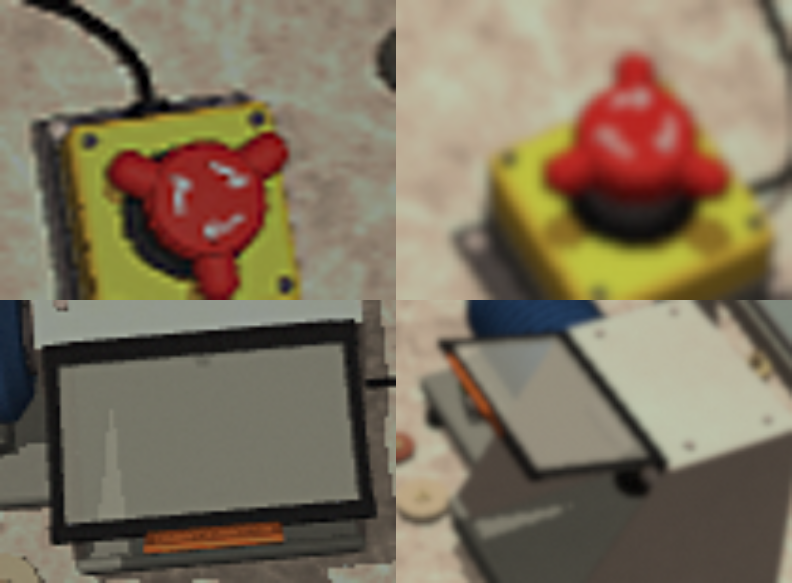

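```bash
cat > fit.py <<'E'
from h import *
from scipy.optimize import least_squares
T,S=cal("top"),cal("side")
def Rz(a): return np.array([[np.cos(a),-np.sin(a),0],[np.sin(a),np.cos(a),0],[0,0,1]])
def Ry(a): return np.array([[np.cos(a),0,np.sin(a)],[0,1,0],[-np.sin(a),0,np.cos(a)]])
def sh(p,a=None):
    hx,hy,yaw,ang,w=p; a=ang if a is None else a
    L=np.array([[-.007,w/2,.005],[-.007,-w/2,.005],[-.078,-w/2,-.091],[-.078,w/2,-.091],[-.107,.037,-.091],[-.107,-.037,-.091]])
    return (Rz(yaw)@Ry(a)@L.T).T+[hx,hy,.2]
tp=np.array([[266.9,192.7],[349.7,185.3],[354.4,237],[268.8,243.6],[293.5,246.8],[330.6,244.4]])
sp=np.array([[349.7,179.5],[379.6,223.5],[338.6,225.7],[309.6,183.4]])
def res(p):
    P=sh(p); return np.r_[(proj(T,P)-tp).ravel(),(proj(S,P[:4])-sp).ravel()]
if __name__=="__main__":
    r=least_squares(res,[.55,.03,0,1,.19],loss="soft_l1"); print("shield",r.x.round(4)); print(res(r.x).reshape(-1,2).round(1))
    def st(p):
        x,y,yaw=p
        R=Rz(yaw); c=lambda L:(R@np.array(L).T).T+[x,y,0]
        an=np.pi+np.array([0,2,4])*np.pi/3
        lob=c([[.04*np.cos(a),.04*np.sin(a),.088] for a in an]); top=c([[0,0,.099]])
        box=c([[.042,.042,.057],[.042,-.042,.057]]); return lob,top,box
    o=np.array([400,205.])
    tl=o+np.array([[218,300],[287,150],[110,172]])/6; tt=o+np.array([[205,190]])/6; tb=o+np.array([[65,128],[268,100]])/6
    o2=np.array([335,305.]); st_=o2+np.array([[242,122]])/6
    def r2(p):
        l,t,b=st(p); return np.r_[(proj(T,l)-tl).ravel(),(proj(T,t)-tt).ravel(),(proj(T,b)-tb).ravel(),(proj(S,t)-st_).ravel()]
    q=least_squares(r2,[.45,-.24,0],loss="soft_l1"); print("stop",q.x.round(4)); print(r2(q.x).reshape(-1,2).round(1)); print("lobes",st(q.x)[0].round(4))
    for n,px,z in [("cast",(316,280),.027),("cruc",(396,283),.04),("sep",(475,212),.1),("felt",(258,258),.014),("lathe box front L",(275,250),.05)]: print(n,onz(T,px,z).round(3))
    p=r.x
    for a in (p[3],.9,.7,.5,.3,.1,0): print(round(a,2),((Rz(p[2])@Ry(a)@np.array([[-.091,0,-.091],[-.078,0,-.091],[-.107,0,-.091],[-.0425,0,-.043]]).T).T+[p[0],p[1],.2]).round(3).tolist())
    print([ (k,np.round(v,2)) for k,v in env.observe().items() if k in("wrist_force","q")])
E
python3 fit.py
```

```text
shield [0.6113 0.0621 0.0664 1.1593 0.1756]
[[ 0.4 -0.7]
 [-0.2  0.3]
 [ 0.5  0.7]
 [ 0.3  0.8]
 [-0.1 -0.3]
 [ 0.  -0.8]
 [ 0.2 -0.5]
 [ 2.2 -3. ]
 [-1.   0.5]
 [-1.3 -0.9]]
stop [ 0.518  -0.2268  0.1241]
[[ 0.4  0.9]
 [-0.8 -1.3]
 [-0.5 -1. ]
 [ 0.7  1.7]
 [ 0.1 -0.2]
 [ 0.7 -0.2]
 [-0.5 -0.6]]
lobes [[ 0.4783 -0.2318  0.088 ]
 [ 0.5422 -0.2587  0.088 ]
 [ 0.5336 -0.19    0.088 ]]
cast [0.429 0.052 0.027]
cruc [ 0.419 -0.142  0.04 ]
sep [ 0.579 -0.322  0.1  ]
felt [0.486 0.196 0.014]
lathe box front L [0.501 0.15  0.05 ]
1.16 [[0.492, 0.054, 0.247], [0.497, 0.054, 0.235], [0.485, 0.054, 0.262], [0.555, 0.058, 0.222]]
0.9 [[0.484, 0.054, 0.215], [0.492, 0.054, 0.205], [0.474, 0.053, 0.227], [0.551, 0.058, 0.207]]
0.7 [[0.483, 0.054, 0.189], [0.493, 0.054, 0.181], [0.471, 0.053, 0.199], [0.551, 0.058, 0.194]]
0.5 [[0.488, 0.054, 0.164], [0.499, 0.055, 0.158], [0.474, 0.053, 0.171], [0.554, 0.058, 0.183]]
0.3 [[0.498, 0.055, 0.14], [0.51, 0.055, 0.136], [0.482, 0.053, 0.145], [0.558, 0.059, 0.171]]
0.1 [[0.512, 0.055, 0.119], [0.525, 0.056, 0.117], [0.496, 0.054, 0.12], [0.565, 0.059, 0.161]]
0 [[0.52, 0.056, 0.109], [0.533, 0.057, 0.109], [0.505, 0.055, 0.109], [0.569, 0.059, 0.157]]
[('q', array([ 1.12,  0.49,  1.35, -0.  ,  1.3 , -0.1 ])), ('wrist_force', array([ 0.48,  0.38, -0.44]))]
```

Request:
send_rows:
  moves:
    - {"claw": 1, "delta_pos": [0, 0, 0], "roll": -1}
    - {"claw": 1, "delta_pos": [0, 0, 0], "roll": -1}
    - {"claw": 1, "delta_pos": [0, 0, 0], "roll": -1}
    - {"claw": 1, "delta_pos": [-0.3, -1, 0], "roll": 0}
    - {"claw": 1, "delta_pos": [-0.3, -1, 0], "roll": 0}
    - {"claw": 1, "delta_pos": [-0.3, -1, 0], "roll": 0}
    - {"claw": 1, "delta_pos": [-0.3, -1, 0], "roll": 0}
    - {"claw": 1, "delta_pos": [-0.3, -1, 0], "roll": 0}
    - {"claw": 1, "delta_pos": [-0.3, -1, 0], "roll": 0}
    - {"claw": 1, "delta_pos": [-0.3, -1, 0], "roll": 0}
    - {"claw": 1, "delta_pos": [-0.3, -1, 0], "roll": 0}
    - {"claw": 1, "delta_pos": [-0.3, -1, 0], "roll": 0}
    - {"claw": 1, "delta_pos": [-0.3, -1, 0], "roll": 0}
    - {"claw": 1, "delta_pos": [-0.3, -1, 0], "roll": 0}
    - {"claw": 1, "delta_pos": [-0.3, -1, 0], "roll": 0}
    - {"claw": 1, "delta_pos": [-0.3, -1, 0], "roll": 0}
    - {"claw": 1, "delta_pos": [-0.3, -1, 0], "roll": 0}
    - {"claw": 1, "delta_pos": [-0.3, -1, 0], "roll": 0}
  squeeze: 5

```text
t: 1.9
ee_pos: [0.3256, 0.2922, 0.2138]
tool_rot: [[-0.998, -0.066, -0.0], [-0.066, 0.998, -0.0], [0.0, -0.0, -1.0]]
wrist_force: [0.9, -0.5, -0.0]
width: 0.006
grasp_force: 0.0
```

Request:
send_rows:
  moves:
    - {"claw": 1, "delta_pos": [-0.3, -1, 0], "roll": 0}
    - {"claw": 1, "delta_pos": [-0.3, -1, 0], "roll": 0}
    - {"claw": 1, "delta_pos": [-0.3, -1, 0], "roll": 0}
    - {"claw": 1, "delta_pos": [-0.3, -1, 0], "roll": 0}
    - {"claw": 1, "delta_pos": [-0.3, -1, 0], "roll": 0}
    - {"claw": 1, "delta_pos": [-0.3, -1, 0], "roll": 0}
    - {"claw": 1, "delta_pos": [-0.3, -1, 0], "roll": 0}
    - {"claw": 1, "delta_pos": [-0.3, -1, 0], "roll": 0}
    - {"claw": 1, "delta_pos": [-0.3, -1, 0], "roll": 0}
    - {"claw": 1, "delta_pos": [-0.3, -1, 0], "roll": 0}
    - {"claw": 1, "delta_pos": [-0.3, -1, 0], "roll": 0}
    - {"claw": 1, "delta_pos": [-0.3, -1, 0], "roll": 0}
    - {"claw": 1, "delta_pos": [-0.3, -1, 0], "roll": 0}
    - {"claw": 1, "delta_pos": [-0.3, -1, 0], "roll": 0}
    - {"claw": 1, "delta_pos": [-0.3, -1, 0], "roll": 0}
    - {"claw": 1, "delta_pos": [-0.3, -1, 0], "roll": 0}
    - {"claw": 1, "delta_pos": [-0.3, -1, 0], "roll": 0}
    - {"claw": 1, "delta_pos": [-0.3, -1, 0], "roll": 0}

```text
t: 3.7
ee_pos: [0.4571, -0.0598, 0.2138]
tool_rot: [[-0.998, -0.066, -0.0], [-0.066, 0.998, 0.0], [0.0, 0.0, -1.0]]
wrist_force: [-0.2, -0.2, 0.1]
width: 0.003
grasp_force: 0.0
```

```bash
python3 - <<'E'
from h import *
o=env.observe(); c=cal("wrist"); im=env.read_camera("wrist"); cv2.imwrite("pics/w1.png",im[:,:,::-1])
print(o["t"],o["ee_pos"].round(4),o["tool_rot"].round(3).tolist(),o["width"])
import pickle; pickle.dump(c,open("w1.pkl","wb"))
hsv=cv2.cvtColor(im,cv2.COLOR_RGB2HSV); print(proj(c,[[.518,-.227,.099],[.518,-.227,.057]]))
E
```

```text
3.7 [ 0.4571 -0.0598  0.2138] [[-0.998, -0.066, -0.0], [-0.066, 0.998, 0.0], [0.0, 0.0, -1.0]] 0.002728135518456087
[[ 81.37239628 297.61419311]
 [108.89757695 276.08161754]]
```

View pics/w1.png

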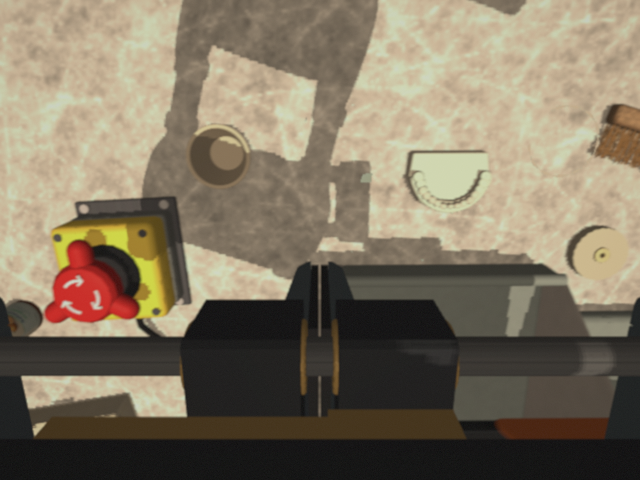

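The wrist view shows the hub top at about (85,292), with lobe ends at (78,242), (48,315) and (137,308). I predicted the hub at (81,298), so I'll refine it.

```bash
python3 - <<'E'
from h import *; import pickle
c=pickle.load(open("w1.pkl","rb"))
for px,z in [((85,292),.099),((78,242),.088),((48,315),.088),((137,308),.088)]: print(onz(c,px,z).round(4))
print(onz(c,(54,230),.057),onz(c,(158,217),.057),onz(c,(171,313),.057))
E
```

```text
[ 0.5134 -0.224   0.099 ]
[ 0.4799 -0.232   0.088 ]
[ 0.5394 -0.2597  0.088 ]
[ 0.5291 -0.1923  0.088 ]
[ 0.48183206 -0.26748594  0.057     ] [ 0.46583118 -0.18540497  0.057     ] [ 0.54765707 -0.17763017  0.057     ]
```

Request:
send_rows:
  moves:
    - {"claw": 1, "delta_pos": [-0.266, -0.943, 0], "roll": 0}
    - {"claw": 1, "delta_pos": [-0.266, -0.943, 0], "roll": 0}
    - {"claw": 1, "delta_pos": [-0.266, -0.943, 0], "roll": 0}
    - {"claw": 1, "delta_pos": [-0.266, -0.943, 0], "roll": 0}
    - {"claw": 1, "delta_pos": [-0.266, -0.943, 0], "roll": 0}
    - {"claw": 1, "delta_pos": [-0.266, -0.943, 0], "roll": 0}
    - {"claw": 1, "delta_pos": [-0.266, -0.943, 0], "roll": 0}
    - {"claw": 1, "delta_pos": [-0.266, -0.943, 0], "roll": 0}
    - {"claw": 1, "delta_pos": [-0.266, -0.943, 0], "roll": 0}
    - {"claw": 1, "delta_pos": [0, 0, 1], "roll": 0}
    - {"claw": 1, "delta_pos": [0, 0, 1], "roll": 0}
    - {"claw": 1, "delta_pos": [0, 0, 1], "roll": 0}
    - {"claw": 1, "delta_pos": [0, 0, 1], "roll": 0}
    - {"claw": 1, "delta_pos": [0, 0, 0.8], "roll": 0}
    - {"claw": 1, "delta_pos": [0, 0, 0.4], "roll": 0}
    - {"claw": 1, "delta_pos": [0, 0, 0.1], "roll": 0}
    - {"claw": 1, "delta_pos": [0, 0, 0], "roll": 0}

```text
t: 5.45
ee_pos: [0.5163, -0.2255, 0.1081]
tool_rot: [[-0.998, -0.066, 0.0], [-0.066, 0.998, -0.0], [-0.0, -0.0, -1.0]]
wrist_force: [0.1, 0.3, -0.6]
width: 0.003
grasp_force: 0.0
```

Request:
send_rows:
  moves:
    - {"claw": 1, "delta_pos": [0, 0, 0.1], "roll": 0}
    - {"claw": 1, "delta_pos": [0, 0, 0.1], "roll": 0}
    - {"claw": 1, "delta_pos": [0, 0, 0.1], "roll": 0}
    - {"claw": 1, "delta_pos": [0, 0, 0.05], "roll": 0}
    - {"claw": 1, "delta_pos": [0, 0, 0.05], "roll": 0}
    - {"claw": 1, "delta_pos": [0, 0, 0], "roll": 0}

```text
t: 6.05
ee_pos: [0.516, -0.2251, 0.0998]
tool_rot: [[-0.998, -0.066, -0.0], [-0.066, 0.998, 0.0], [0.0, 0.0, -1.0]]
wrist_force: [0.7, 1.1, -0.6]
width: 0.006
grasp_force: 0.0
```

Request:
send_rows:
  moves:
    - {"claw": 1, "delta_pos": [0, 0, 0.05], "roll": 0}
    - {"claw": 1, "delta_pos": [0, 0, 0.05], "roll": 0}
    - {"claw": 1, "delta_pos": [0, 0, 0.05], "roll": 0}
    - {"claw": 1, "delta_pos": [0, 0, 0.05], "roll": 0}
    - {"claw": 1, "delta_pos": [0, 0, 0], "roll": 0}

```text
t: 6.55
ee_pos: [0.5162, -0.2253, 0.0963]
tool_rot: [[-0.998, -0.066, 0.0], [-0.066, 0.998, -0.0], [-0.0, -0.0, -1.0]]
wrist_force: [-1.3, 0.4, 7.9]
width: 0.01
grasp_force: 3.9
```

Request:
send_rows:
  moves:
    - {"claw": 1, "delta_pos": [0, 0, 0.05], "roll": 0}
    - {"claw": 1, "delta_pos": [0, 0, 0.05], "roll": 0}
    - {"claw": 1, "delta_pos": [0, 0, 0.05], "roll": 0}
    - {"claw": 1, "delta_pos": [0, 0, 0], "roll": 0}

```text
t: 6.95
ee_pos: [0.5162, -0.2252, 0.0931]
tool_rot: [[-0.998, -0.066, 0.0], [-0.066, 0.998, -0.0], [-0.0, -0.0, -1.0]]
wrist_force: [-0.1, 0.9, 4.3]
width: 0.004
grasp_force: 2.3
```

Request:
send_rows:
  moves:
    - {"claw": 1, "delta_pos": [0, 0, 0.05], "roll": 0}
    - {"claw": 1, "delta_pos": [0, 0, 0.05], "roll": 0}
    - {"claw": 1, "delta_pos": [0, 0, 0], "roll": 0}

```text
t: 7.25
ee_pos: [0.5162, -0.2253, 0.0913]
tool_rot: [[-0.998, -0.066, 0.0], [-0.066, 0.998, -0.0], [-0.0, -0.0, -1.0]]
wrist_force: [-2.3, 1.2, 10.4]
width: 0.004
grasp_force: 4.8
```

Request:
send_rows:
  moves:
    - {"claw": 1, "delta_pos": [0, 0, 0.04], "roll": 0}
    - {"claw": 1, "delta_pos": [0, 0, 0.03], "roll": 0}
    - {"claw": 1, "delta_pos": [0, 0, 0], "roll": 0}

```text
t: 7.55
ee_pos: [0.5162, -0.2252, 0.0899]
tool_rot: [[-0.998, -0.066, 0.0], [-0.066, 0.998, -0.0], [-0.0, -0.0, -1.0]]
wrist_force: [-2.1, 2.6, 10.7]
width: 0.004
grasp_force: 5.4
```

Request:
send_rows:
  moves:
    - {"claw": 1, "delta_pos": [0, 0, -0.1], "roll": 0}
    - {"claw": 1, "delta_pos": [0, 0, -0.1], "roll": 0}
    - {"claw": 1, "delta_pos": [0, 0, 0], "roll": 0}
    - {"claw": 1, "delta_pos": [0, 0, 0], "roll": 0}

```text
t: 7.95
ee_pos: [0.5162, -0.2253, 0.0935]
tool_rot: [[-0.998, -0.066, 0.0], [-0.066, 0.998, -0.0], [-0.0, -0.0, -1.0]]
wrist_force: [-0.2, -0.2, 1.5]
width: 0.006
grasp_force: 0.9
```

Request:
send_rows:
  moves:
    - {"claw": 1, "delta_pos": [0, 0, -0.2], "roll": 0}
    - {"claw": 1, "delta_pos": [0, 0, -0.6], "roll": 0}
    - {"claw": 1, "delta_pos": [0, 0, -1], "roll": 0}
    - {"claw": 1, "delta_pos": [0, 0, -1], "roll": 0}
    - {"claw": 1, "delta_pos": [0, 0, -1], "roll": 0}
    - {"claw": 1, "delta_pos": [0, 0, -1], "roll": 0}
    - {"claw": 1, "delta_pos": [0, 0, -1], "roll": 0}
    - {"claw": 1, "delta_pos": [0, 0, -1], "roll": 0}
    - {"claw": 1, "delta_pos": [0, 0, -1], "roll": 0}
    - {"claw": 1, "delta_pos": [0, 0, -1], "roll": 0}
    - {"claw": 1, "delta_pos": [0, 0, -1], "roll": 0}
    - {"claw": 1, "delta_pos": [0, 0, 0], "roll": 0}

```text
t: 9.15
ee_pos: [0.517, -0.2257, 0.293]
tool_rot: [[-0.998, -0.066, 0.004], [-0.066, 0.998, -0.002], [-0.004, -0.003, -1.0]]
wrist_force: [0.6, -0.8, -0.3]
width: 0.006
grasp_force: 0.0
```

```bash
python3 - <<'E'
from h import *
o=env.observe(); w=env.read_camera("wrist");c=cal("wrist"); s=env.read_camera("side")
print(o["t"],o["ee_pos"].round(4),[ (z,proj(c,[[.516,-.226,z]]).round(1), proj(cal("side"),[[.516,-.226,z]]).round(1)) for z in(.099,.092)])
a=cv2.resize(s[305:355,335:401],(396,300),interpolation=2)
cv2.imwrite("pics/m2.png",np.hstack([a,cv2.resize(w,(400,300))])[:,:,::-1])
E
```

```text
9.15 [ 0.517  -0.2257  0.293 ] [(0.099, array([[319.2, 205.7]]), array([[373.8, 324.8]])), (0.092, array([[319.2, 204. ]]), array([[373.7, 326.6]]))]
```

View pics/m2.png

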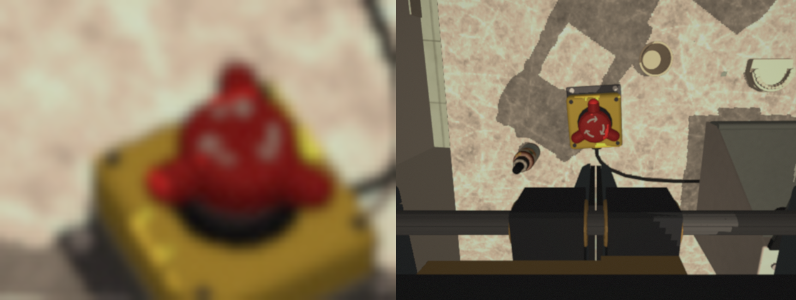

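The side crop shows the head about 2 px lower than before, roughly 7 mm, so it's latched. The wrist view puts the hub at about (318,198), so x is near 0.514. The shield is next.

Request:
send_rows:
  moves:
    - {"claw": 1, "delta_pos": [-0.04, 1, 0], "roll": 0}
    - {"claw": 1, "delta_pos": [-0.04, 1, 0], "roll": 0}
    - {"claw": 1, "delta_pos": [-0.04, 1, 0], "roll": 0}
    - {"claw": 1, "delta_pos": [-0.04, 1, 0], "roll": 0}
    - {"claw": 1, "delta_pos": [-0.04, 1, 0], "roll": 0}
    - {"claw": 1, "delta_pos": [-0.04, 1, 0], "roll": 0}
    - {"claw": 1, "delta_pos": [-0.04, 1, 0], "roll": 0}
    - {"claw": 1, "delta_pos": [-0.04, 1, 0], "roll": 0}
    - {"claw": 1, "delta_pos": [-0.04, 1, 0], "roll": 0}
    - {"claw": 1, "delta_pos": [-0.04, 1, 0], "roll": 0}
    - {"claw": 1, "delta_pos": [-0.04, 1, 0], "roll": 0}
    - {"claw": 1, "delta_pos": [-0.04, 1, 0], "roll": 0}
    - {"claw": 1, "delta_pos": [-0.04, 1, 0], "roll": 0}
    - {"claw": 1, "delta_pos": [-0.04, 1, 0], "roll": 0}
    - {"claw": 1, "delta_pos": [0, 0, 0.4], "roll": 0}
    - {"claw": 1, "delta_pos": [0, 0, 0.4], "roll": 0}
    - {"claw": 1, "delta_pos": [0, 0, 0.2], "roll": 0}
    - {"claw": 1, "delta_pos": [0, 0, 0.2], "roll": 0}
    - {"claw": 1, "delta_pos": [0, 0, 0.2], "roll": 0}
    - {"claw": 1, "delta_pos": [0, 0, 0.2], "roll": 0}

```text
t: 11.25
ee_pos: [0.5088, 0.0546, 0.2572]
tool_rot: [[-0.998, -0.066, 0.0], [-0.066, 0.998, -0.0], [-0.0, -0.0, -1.0]]
wrist_force: [0.2, 0.5, 0.1]
width: 0.007
grasp_force: 0.0
```

```bash
python3 - <<'E'
from h import *
o=env.observe(); w=env.read_camera("wrist"); s=env.read_camera("side"); print(o["t"],o["ee_pos"].round(4),o["wrist_force"].round(1))
a=cv2.resize(s[150:250,280:412],(396,300),interpolation=2)
cv2.imwrite("pics/m3.png",np.hstack([a,cv2.resize(w,(400,300))])[:,:,::-1])
E
```

```text
11.25 [0.5088 0.0546 0.2572] [0.2 0.5 0.1]
```

View pics/m3.png

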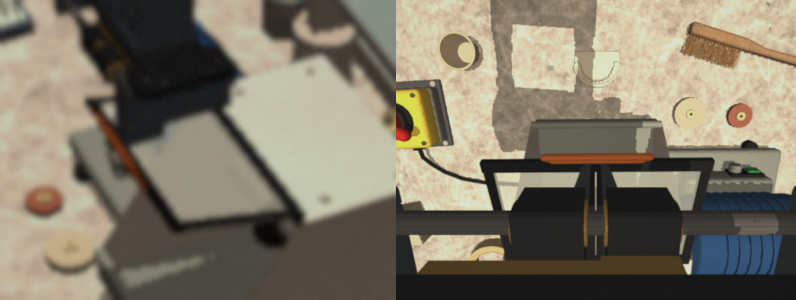

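The fingertips are above the trough, just behind the orange tab, which shows at about (597,158). I'll lower gently.

Request:
send_rows:
  moves:
    - {"claw": 1, "delta_pos": [0, 0, 0.15], "roll": 0}
    - {"claw": 1, "delta_pos": [0, 0, 0.15], "roll": 0}
    - {"claw": 1, "delta_pos": [0, 0, 0.15], "roll": 0}
    - {"claw": 1, "delta_pos": [0, 0, 0.15], "roll": 0}
    - {"claw": 1, "delta_pos": [0, 0, 0.15], "roll": 0}
    - {"claw": 1, "delta_pos": [0, 0, 0.15], "roll": 0}
    - {"claw": 1, "delta_pos": [0, 0, 0.15], "roll": 0}
    - {"claw": 1, "delta_pos": [0, 0, 0.15], "roll": 0}
    - {"claw": 1, "delta_pos": [0, 0, 0.15], "roll": 0}
    - {"claw": 1, "delta_pos": [0, 0, 0.15], "roll": 0}

```text
t: 12.35
ee_pos: [0.5088, 0.0549, 0.2273]
tool_rot: [[-0.998, -0.066, -0.0], [-0.066, 0.998, -0.0], [0.0, -0.0, -1.0]]
wrist_force: [0.9, 0.1, 2.4]
width: 0.007
grasp_force: 0.6
```

Request:
send_rows:
  moves:
    - {"claw": 1, "delta_pos": [0, 0, 0.15], "roll": 0}
    - {"claw": 1, "delta_pos": [0, 0, 0.15], "roll": 0}
    - {"claw": 1, "delta_pos": [0, 0, 0.15], "roll": 0}
    - {"claw": 1, "delta_pos": [0, 0, 0.15], "roll": 0}
    - {"claw": 1, "delta_pos": [0, 0, 0.15], "roll": 0}
    - {"claw": 1, "delta_pos": [0, 0, 0.15], "roll": 0}
    - {"claw": 1, "delta_pos": [0, 0, 0.15], "roll": 0}
    - {"claw": 1, "delta_pos": [0, 0, 0.15], "roll": 0}
    - {"claw": 1, "delta_pos": [0, 0, 0.15], "roll": 0}
    - {"claw": 1, "delta_pos": [0, 0, 0.15], "roll": 0}

```text
t: 13.35
ee_pos: [0.5087, 0.0549, 0.1973]
tool_rot: [[-0.998, -0.066, -0.0], [-0.066, 0.998, -0.0], [0.0, -0.0, -1.0]]
wrist_force: [-0.6, -0.1, 2.0]
width: 0.006
grasp_force: 1.2
```

Contact is about 2 N, as expected, so I'll carry on down.

Request:
send_rows:
  moves:
    - {"claw": 1, "delta_pos": [0, 0, 0.15], "roll": 0}
    - {"claw": 1, "delta_pos": [0, 0, 0.15], "roll": 0}
    - {"claw": 1, "delta_pos": [0, 0, 0.15], "roll": 0}
    - {"claw": 1, "delta_pos": [0, 0, 0.15], "roll": 0}
    - {"claw": 1, "delta_pos": [0, 0, 0.15], "roll": 0}
    - {"claw": 1, "delta_pos": [0, 0, 0.15], "roll": 0}
    - {"claw": 1, "delta_pos": [0, 0, 0.15], "roll": 0}
    - {"claw": 1, "delta_pos": [0, 0, 0.15], "roll": 0}
    - {"claw": 1, "delta_pos": [0, 0, 0.15], "roll": 0}
    - {"claw": 1, "delta_pos": [0, 0, 0.15], "roll": 0}
    - {"claw": 1, "delta_pos": [0, 0, 0.15], "roll": 0}
    - {"claw": 1, "delta_pos": [0, 0, 0.15], "roll": 0}
    - {"claw": 1, "delta_pos": [0, 0, 0.15], "roll": 0}

```text
t: 14.65
ee_pos: [0.5087, 0.0549, 0.1582]
tool_rot: [[-0.998, -0.066, -0.0], [-0.066, 0.998, -0.0], [0.0, -0.0, -1.0]]
wrist_force: [-0.3, 0.9, 2.7]
width: 0.005
grasp_force: 1.1
```

Request:
send_rows:
  moves:
    - {"claw": 1, "delta_pos": [0, 0, 0.15], "roll": 0}
    - {"claw": 1, "delta_pos": [0, 0, 0.15], "roll": 0}
    - {"claw": 1, "delta_pos": [0, 0, 0.15], "roll": 0}
    - {"claw": 1, "delta_pos": [0, 0, 0.15], "roll": 0}
    - {"claw": 1, "delta_pos": [0, 0, 0.15], "roll": 0}
    - {"claw": 1, "delta_pos": [0, 0, 0.15], "roll": 0}
    - {"claw": 1, "delta_pos": [0, 0, 0.15], "roll": 0}
    - {"claw": 1, "delta_pos": [0, 0, 0.15], "roll": 0}
    - {"claw": 1, "delta_pos": [0, 0, 0.15], "roll": 0}
    - {"claw": 1, "delta_pos": [0, 0, 0.1], "roll": 0}
    - {"claw": 1, "delta_pos": [0, 0, 0.1], "roll": 0}
    - {"claw": 1, "delta_pos": [0, 0, 0.1], "roll": 0}

```text
t: 15.85
ee_pos: [0.5092, 0.0549, 0.1256]
tool_rot: [[-0.998, -0.066, 0.001], [-0.066, 0.998, -0.0], [-0.001, -0.0, -1.0]]
wrist_force: [-0.9, -0.8, 2.1]
width: 0.001
grasp_force: 1.0
```

Next, small steps to the end stop near z = 0.109.

Request:
send_rows:
  moves:
    - {"claw": 1, "delta_pos": [0, 0, 0.1], "roll": 0}
    - {"claw": 1, "delta_pos": [0, 0, 0.1], "roll": 0}
    - {"claw": 1, "delta_pos": [0, 0, 0.1], "roll": 0}
    - {"claw": 1, "delta_pos": [0, 0, 0.1], "roll": 0}
    - {"claw": 1, "delta_pos": [0, 0, 0.1], "roll": 0}
    - {"claw": 1, "delta_pos": [0, 0, 0.1], "roll": 0}
    - {"claw": 1, "delta_pos": [0, 0, 0], "roll": 0}

```text
t: 16.55
ee_pos: [0.509, 0.0549, 0.1134]
tool_rot: [[-0.998, -0.066, 0.0], [-0.066, 0.998, -0.0], [-0.0, -0.0, -1.0]]
wrist_force: [1.5, -0.0, 2.7]
width: 0.005
grasp_force: 1.5
```

Request:
send_rows:
  moves:
    - {"claw": 1, "delta_pos": [0, 0, 0.05], "roll": 0}
    - {"claw": 1, "delta_pos": [0, 0, 0.05], "roll": 0}
    - {"claw": 1, "delta_pos": [0, 0, 0], "roll": 0}

```text
t: 16.85
ee_pos: [0.5099, 0.055, 0.1119]
tool_rot: [[-0.998, -0.066, 0.002], [-0.066, 0.998, 0.0], [-0.002, -0.0, -1.0]]
wrist_force: [5.5, 0.9, 6.6]
width: 0.008
grasp_force: 3.4
```

Request:
send_rows:
  moves:
    - {"claw": 1, "delta_pos": [0, 0, 0.05], "roll": 0}
    - {"claw": 1, "delta_pos": [0, 0, 0], "roll": 0}

```text
t: 17.05
ee_pos: [0.5102, 0.055, 0.111]
tool_rot: [[-0.998, -0.066, 0.003], [-0.066, 0.998, 0.0], [-0.003, -0.0, -1.0]]
wrist_force: [6.1, 0.8, 7.2]
width: 0.003
grasp_force: 3.7
```

The x force means friction on the tab is jamming, since the tab moves to +x as it descends. I'll move along with it.

Request:
send_rows:
  moves:
    - {"claw": 1, "delta_pos": [-0.05, 0, 0], "roll": 0}
    - {"claw": 1, "delta_pos": [-0.05, 0, 0.03], "roll": 0}
    - {"claw": 1, "delta_pos": [-0.05, 0, 0.03], "roll": 0}
    - {"claw": 1, "delta_pos": [0, 0, 0], "roll": 0}

```text
t: 17.45
ee_pos: [0.5118, 0.0551, 0.1092]
tool_rot: [[-0.998, -0.066, -0.0], [-0.066, 0.998, -0.0], [0.0, -0.0, -1.0]]
wrist_force: [3.9, -0.8, 2.4]
width: 0.005
grasp_force: 1.6
```

Request:
send_rows:
  moves:
    - {"claw": 1, "delta_pos": [-0.05, 0, 0.05], "roll": 0}
    - {"claw": 1, "delta_pos": [-0.05, 0, 0.05], "roll": 0}
    - {"claw": 1, "delta_pos": [0, 0, 0], "roll": 0}

```text
t: 17.75
ee_pos: [0.5135, 0.0553, 0.1074]
tool_rot: [[-0.998, -0.066, -0.0], [-0.066, 0.998, -0.0], [0.0, -0.0, -1.0]]
wrist_force: [0.3, -0.9, 10.4]
width: 0.008
grasp_force: 5.1
```

Request:
send_rows:
  moves:
    - {"claw": 1, "delta_pos": [-0.02, 0, 0.03], "roll": 0}
    - {"claw": 1, "delta_pos": [0, 0, 0], "roll": 0}
    - {"claw": 1, "delta_pos": [0, 0, 0], "roll": 0}

```text
t: 18.05
ee_pos: [0.514, 0.0553, 0.107]
tool_rot: [[-0.998, -0.066, -0.0], [-0.066, 0.998, -0.0], [0.0, -0.0, -1.0]]
wrist_force: [-1.1, 0.0, 13.4]
width: 0.005
grasp_force: 6.5
```

It's seated: stiff, with 13 N straight up. I'll lift off and check.

Request:
send_rows:
  moves:
    - {"claw": 1, "delta_pos": [0.05, 0, -0.1], "roll": 0}
    - {"claw": 1, "delta_pos": [0.1, 0, -0.3], "roll": 0}
    - {"claw": 1, "delta_pos": [0.2, 0, -0.6], "roll": 0}
    - {"claw": 1, "delta_pos": [0.3, 0, -1], "roll": 0}
    - {"claw": 1, "delta_pos": [0.3, 0, -1], "roll": 0}
    - {"claw": 1, "delta_pos": [0.3, 0, -1], "roll": 0}
    - {"claw": 1, "delta_pos": [0.3, 0, -1], "roll": 0}
    - {"claw": 1, "delta_pos": [0.4, 0, -1], "roll": 0}
    - {"claw": 1, "delta_pos": [0, 0, 0], "roll": 0}

```text
t: 18.95
ee_pos: [0.4751, 0.0527, 0.2295]
tool_rot: [[-0.998, -0.066, 0.003], [-0.066, 0.998, -0.0], [-0.003, -0.0, -1.0]]
wrist_force: [0.7, -0.7, -0.3]
width: 0.004
grasp_force: 0.0
```

```bash
python3 - <<'E'
from h import *
from fit import sh,T,S
o=env.observe(); w=env.read_camera("top"); s=env.read_camera("side"); print(o["t"],o["ee_pos"].round(4),o["wrist_force"].round(1))
p=[.6113,.0621,.0664,0,.1756]
for im,c in((w,T),(s,S)):
    for a,col in((0,(0,255,0)),(.1,(0,0,255))):
        for q in proj(c,sh(p,a)): cv2.circle(im,tuple(int(round(v*8)) for v in q),8,col,-1,shift=3)
a=cv2.resize(s[170:270,280:412],(396,300),interpolation=2); b=cv2.resize(w[170:270,250:382],(396,300),interpolation=2)
cv2.imwrite("pics/m4.png",np.hstack([a,b])[:,:,::-1])
E
```

```text
18.95 [0.4751 0.0527 0.2295] [ 0.7 -0.7 -0.3]
```

View pics/m4.png

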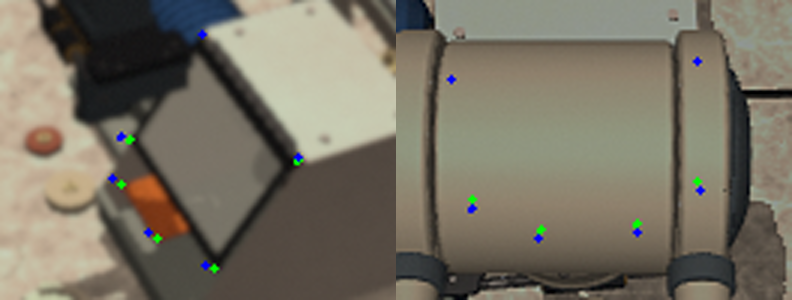

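In the side view the shield edge coincides with the green (0 rad) prediction, so it's down. Next I'll go to the -y side of the near lobe.

Request:
send_rows:
  moves:
    - {"claw": 1, "delta_pos": [0.085, -0.993, 0], "roll": 0}
    - {"claw": 1, "delta_pos": [0.085, -0.993, 0], "roll": 0}
    - {"claw": 1, "delta_pos": [0.085, -0.993, 0], "roll": 0}
    - {"claw": 1, "delta_pos": [0.085, -0.993, 0], "roll": 0}
    - {"claw": 1, "delta_pos": [0.085, -0.993, 0], "roll": 0}
    - {"claw": 1, "delta_pos": [0.085, -0.993, 0], "roll": 0}
    - {"claw": 1, "delta_pos": [0.085, -0.993, 0], "roll": 0}
    - {"claw": 1, "delta_pos": [0.085, -0.993, 0], "roll": 0}
    - {"claw": 1, "delta_pos": [0.085, -0.993, 0], "roll": 0}
    - {"claw": 1, "delta_pos": [0.085, -0.993, 0], "roll": 0}
    - {"claw": 1, "delta_pos": [0.085, -0.993, 0], "roll": 0}
    - {"claw": 1, "delta_pos": [0.085, -0.993, 0], "roll": 0}
    - {"claw": 1, "delta_pos": [0.085, -0.993, 0], "roll": 0}
    - {"claw": 1, "delta_pos": [0.085, -0.993, 0], "roll": 0}
    - {"claw": 1, "delta_pos": [0.085, -0.993, 0], "roll": 0}
    - {"claw": 1, "delta_pos": [0.085, -0.993, 0], "roll": 0}
    - {"claw": 1, "delta_pos": [0, 0, 0], "roll": 0}

```text
t: 20.75
ee_pos: [0.4688, -0.2679, 0.2257]
tool_rot: [[-0.998, -0.064, -0.001], [-0.064, 0.998, 0.0], [0.001, 0.0, -1.0]]
wrist_force: [0.6, -0.6, 0.5]
width: 0.009
grasp_force: 0.0
```

```bash
python3 - <<'E'
from h import *
o=env.observe(); c=cal("wrist"); im=env.read_camera("wrist"); print(o["t"],o["ee_pos"].round(4))
p=proj(c,[[.514,-.226,.092],[.4743,-.2312,.081],[.469,-.266,.072]]); print(p.round(1))
for q in p[:2]: cv2.circle(im,tuple(int(round(v)) for v in q),2,(0,255,0),-1)
cv2.imwrite("pics/w5.png",im[:,:,::-1]); import pickle; pickle.dump(c,open("w5.pkl","wb"))
E
```

```text
20.75 [ 0.4688 -0.2679  0.2257]
[[370.7 285.3]
 [367.3 230.6]
 [321.9 218.1]]
```

View pics/w5.png

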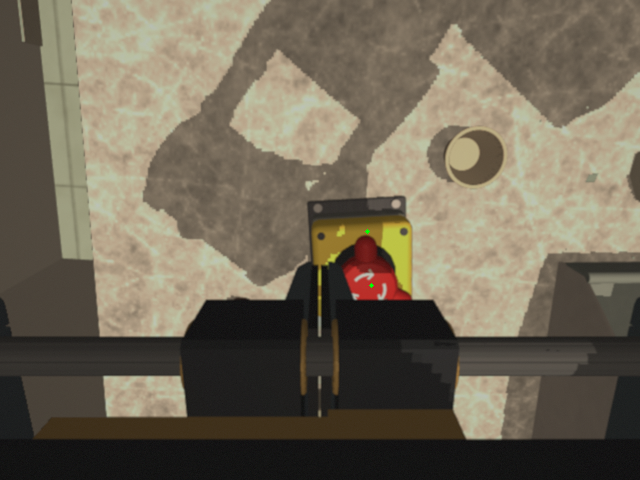

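The lobe tip is at (366,237), 6 px below the prediction, so its x is about 0.479. I'll shift +4 mm in x and go down.

Request:
send_rows:
  moves:
    - {"claw": 1, "delta_pos": [-0.2, 0, 0.4], "roll": 0}
    - {"claw": 1, "delta_pos": [0, 0, 1], "roll": 0}
    - {"claw": 1, "delta_pos": [0, 0, 1], "roll": 0}
    - {"claw": 1, "delta_pos": [0, 0, 1], "roll": 0}
    - {"claw": 1, "delta_pos": [0, 0, 1], "roll": 0}
    - {"claw": 1, "delta_pos": [0, 0, 1], "roll": 0}
    - {"claw": 1, "delta_pos": [0, 0, 0.8], "roll": 0}
    - {"claw": 1, "delta_pos": [0, 0, 0.6], "roll": 0}
    - {"claw": 1, "delta_pos": [0, 0, 0.4], "roll": 0}
    - {"claw": 1, "delta_pos": [0, 0, 0.2], "roll": 0}
    - {"claw": 1, "delta_pos": [0, 0, 0.1], "roll": 0}
    - {"claw": 1, "delta_pos": [0, 0, 0], "roll": 0}

```text
t: 22.0
ee_pos: [0.4732, -0.2659, 0.0769]
tool_rot: [[-0.998, -0.066, 0.0], [-0.066, 0.998, -0.0], [-0.0, -0.0, -1.0]]
wrist_force: [-0.5, 0.7, 0.1]
width: 0.005
grasp_force: 0.0
```

Request:
send_rows:
  moves:
    - {"claw": 1, "delta_pos": [0, 0.15, 0], "roll": 0}
    - {"claw": 1, "delta_pos": [0, 0.15, 0], "roll": 0}
    - {"claw": 1, "delta_pos": [0, 0.15, 0], "roll": 0}
    - {"claw": 1, "delta_pos": [0, 0.1, 0], "roll": 0}
    - {"claw": 1, "delta_pos": [0, 0.1, 0], "roll": 0}
    - {"claw": 1, "delta_pos": [0, 0.1, 0], "roll": 0}
    - {"claw": 1, "delta_pos": [0, 0, 0], "roll": 0}

```text
t: 22.7
ee_pos: [0.472, -0.2506, 0.0767]
tool_rot: [[-0.998, -0.066, -0.0], [-0.066, 0.998, 0.0], [0.0, 0.0, -1.0]]
wrist_force: [-0.2, -0.2, -0.1]
width: 0.008
grasp_force: 0.0
```

Request:
send_rows:
  moves:
    - {"claw": 1, "delta_pos": [0, 0, 0.2], "roll": 0}
    - {"claw": 1, "delta_pos": [0, 0.1, 0], "roll": 0}
    - {"claw": 1, "delta_pos": [0, 0.1, 0], "roll": 0}
    - {"claw": 1, "delta_pos": [0, 0.1, 0], "roll": 0}
    - {"claw": 1, "delta_pos": [0, 0.1, 0], "roll": 0}
    - {"claw": 1, "delta_pos": [0, 0, 0], "roll": 0}

```text
t: 23.3
ee_pos: [0.4712, -0.2427, 0.0726]
tool_rot: [[-0.998, -0.066, -0.001], [-0.066, 0.998, 0.0], [0.001, 0.0, -1.0]]
wrist_force: [-1.2, 0.4, 0.4]
width: 0.001
grasp_force: 0.3
```

Request:
send_rows:
  moves:
    - {"claw": 1, "delta_pos": [0, 0.1, 0], "roll": 0}
    - {"claw": 1, "delta_pos": [0, 0.1, 0], "roll": 0}
    - {"claw": 1, "delta_pos": [0, 0.1, 0], "roll": 0}
    - {"claw": 1, "delta_pos": [0, 0, 0], "roll": 0}

```text
t: 23.7
ee_pos: [0.4712, -0.2366, 0.0727]
tool_rot: [[-0.998, -0.066, 0.0], [-0.066, 0.998, 0.0], [-0.0, 0.0, -1.0]]
wrist_force: [-2.3, -1.4, 0.2]
width: 0.004
grasp_force: 0.9
```

Request:
send_rows:
  moves:
    - {"claw": 1, "delta_pos": [-0.03, 0.1, 0], "roll": 0}
    - {"claw": 1, "delta_pos": [-0.03, 0.1, 0], "roll": 0}
    - {"claw": 1, "delta_pos": [-0.03, 0.1, 0], "roll": 0}
    - {"claw": 1, "delta_pos": [0, 0, 0], "roll": 0}

```text
t: 24.1
ee_pos: [0.4726, -0.2305, 0.0727]
tool_rot: [[-0.998, -0.066, -0.0], [-0.066, 0.998, 0.0], [0.0, 0.0, -1.0]]
wrist_force: [-0.8, -1.4, -0.1]
width: 0.007
grasp_force: 1.2
```

Request:
send_rows:
  moves:
    - {"claw": 1, "delta_pos": [-0.03, 0.1, 0], "roll": 0}
    - {"claw": 1, "delta_pos": [-0.03, 0.1, 0], "roll": 0}
    - {"claw": 1, "delta_pos": [0, 0, 0], "roll": 0}

```text
t: 24.4
ee_pos: [0.4737, -0.227, 0.0728]
tool_rot: [[-0.998, -0.066, 0.0], [-0.066, 0.998, -0.001], [-0.0, -0.001, -1.0]]
wrist_force: [-3.2, -6.3, -1.1]
width: 0.006
grasp_force: 3.3
```

```bash
python3 - <<'E'
from h import *
o=env.observe(); im=env.read_camera("wrist"); s=env.read_camera("side"); print(o["t"],o["ee_pos"].round(4))
a=cv2.resize(s[305:355,335:401],(396,300),interpolation=2)
cv2.imwrite("pics/m6.png",np.hstack([a,cv2.resize(im[150:390,190:510],(400,300))])[:,:,::-1])
E
```

```text
24.4 [ 0.4737 -0.227   0.0728]
```

View pics/m6.png

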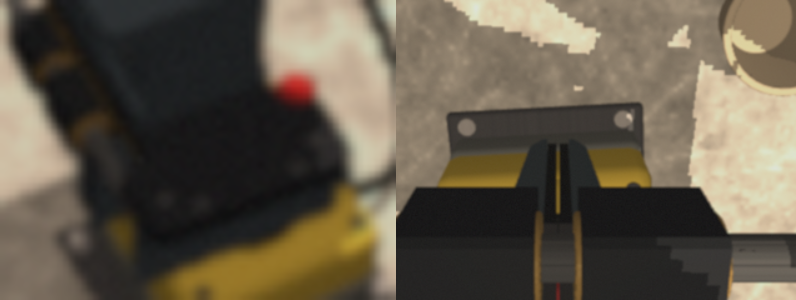

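The fingers hide the head in these views: only a bit of red shows, at about (295,90) in the side crop. The force rose to 6 N, so I'll step a little further and watch it.

Request:
send_rows:
  moves:
    - {"claw": 1, "delta_pos": [0, 0.06, 0], "roll": 0}
    - {"claw": 1, "delta_pos": [0, 0, 0], "roll": 0}

```text
t: 24.7
ee_pos: [0.4738, -0.2264, 0.0729]
tool_rot: [[-0.998, -0.066, 0.001], [-0.066, 0.998, -0.002], [-0.001, -0.002, -1.0]]
wrist_force: [-2.6, -9.7, -2.5]
width: 0.007
grasp_force: 4.7
```

Request:
send_rows:
  moves:
    - {"claw": 1, "delta_pos": [0, -0.1, 0], "roll": 0}
    - {"claw": 1, "delta_pos": [0, -0.2, 0], "roll": 0}
    - {"claw": 1, "delta_pos": [0, -0.3, 0], "roll": 0}
    - {"claw": 1, "delta_pos": [0, -0.4, 0], "roll": 0}
    - {"claw": 1, "delta_pos": [0, -0.4, 0], "roll": 0}
    - {"claw": 1, "delta_pos": [0, -0.4, 0], "roll": 0}
    - {"claw": 1, "delta_pos": [0, -0.4, 0], "roll": 0}
    - {"claw": 1, "delta_pos": [0, 0, -0.5], "roll": 0}
    - {"claw": 1, "delta_pos": [0, 0, -1], "roll": 0}
    - {"claw": 1, "delta_pos": [0, 0, -1], "roll": 0}
    - {"claw": 1, "delta_pos": [0, 0, -1], "roll": 0}
    - {"claw": 1, "delta_pos": [0, 0, -1], "roll": 0}
    - {"claw": 1, "delta_pos": [0, 0, -1], "roll": 0}
    - {"claw": 1, "delta_pos": [0, 0, -1], "roll": 0}
    - {"claw": 1, "delta_pos": [0, 0, -1], "roll": 0}
    - {"claw": 1, "delta_pos": [0, 0, -1], "roll": 0}
    - {"claw": 1, "delta_pos": [0, 0, 0], "roll": 0}

```text
t: 26.4
ee_pos: [0.4773, -0.2699, 0.2459]
tool_rot: [[-0.998, -0.066, 0.004], [-0.066, 0.998, -0.002], [-0.004, -0.003, -1.0]]
wrist_force: [0.4, 0.2, -0.4]
width: 0.005
grasp_force: 0.0
```

```bash
python3 - <<'E'
from h import *
o=env.observe(); im=env.read_camera("top"); s=env.read_camera("side"); w=env.read_camera("wrist"); print(o["t"],o["ee_pos"].round(4),o["wrist_force"].round(1))
a=cv2.resize(s[305:355,335:401],(396,300),interpolation=2)
b=cv2.resize(cv2.imread("pics/side0.png")[305:355,335:401,::-1],(396,300),interpolation=2)
d=cv2.resize(s[170:270,280:412],(396,300),interpolation=2)
cv2.imwrite("pics/m7.png",np.vstack([np.hstack([a,b]),np.hstack([d,cv2.resize(w,(396,300))])])[:,:,::-1])
E
```

```text
26.4 [ 0.4773 -0.2699  0.2459] [ 0.4  0.2 -0.4]
```

View pics/m7.png

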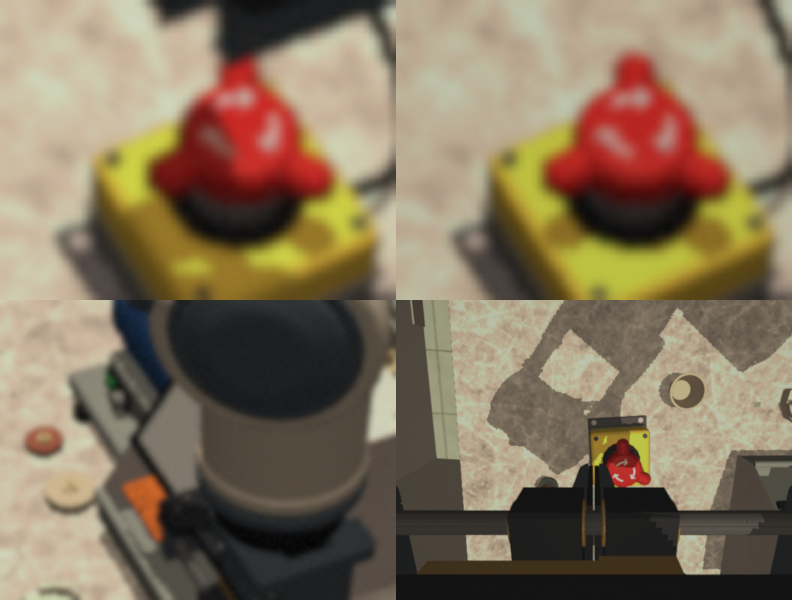

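The stop in the side crop matches the starting picture: head fully out and turned back. The orange tab is still at the down position, and nothing touches the hand.

```bash
python3 -c "
from station import env
print(env.hand_in())"
```

```text
the job is handed in; nothing more can be done
None
```

The job is handed in, but no verdict came back: the stop was pressed until it latched, the shield pushed fully down, and the stop turned until it sprang out; my last pictures showed the head out and turned back, the shield down and the hand clear, though I didn't re-measure the loose things.

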